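# Set out the marking tools from the drawer

## Robot

A 6-joint arm with a two-finger parallel gripper is mounted at the origin on a cart in front of the work surface, level with it; the furniture and walls round the work are solid. World frame = base frame: x ahead of the robot, y to its left, z up, the work surface at z = 0. Lengths are in mm, angles in rad, forces in N, time in s.
With the tool pointing down it reaches from about 225 to 725 mm from the base axis. Payload 3.1 kg.
Tool frame: the origin (TCP) lies midway between the tips of the shut fingers; the grasp point (between the pads) lies 19 mm behind it; z points along the fingers, y is the line along which they close (so a half turn about z gives the same grasp; the last joint's range is limited). The gripper opens to 85 mm and grips with 20 to 120 N. Pads are 22 mm wide; open, the fingers measure 114 mm over their backs; the gripper's body (76 mm by 85 mm) begins 54 mm behind the grasp point. The pads swing forward as they close: fully open they stand 13 mm farther back than shut.
Start: joints at [-1.238, 0.048, 0.099, 1.622, 0, 1.443], TCP at [233.434, -470.24, 231.312] pointing down, gripper open.
Joint ranges: [-2.91, 2.91], [-0.99, 1.94], [-1.21, 1.42], [-2.12, 2.29], [-1.49, 1.47], [-3.14, 3.14]. Speed limits (rad/s): [2.79, 2.79, 3.14, 3.14, 3.14, 3.14].

## Interface

Orientations are given as a rotation vector (axis times angle).
In Python, from plant import ctrl gives the robot as it stands. Calls block until the motion is done:
- ctrl.move_to(position, orientation): joint-space move of the TCP to a pose.
- ctrl.move_l(position, ori=None, max_speed=150): straight line of the TCP; ori=None keeps the orientation; max_speed is the mean speed in mm/s.
- ctrl.move_j(angles): joint-space move.
- ctrl.set_gripper(opening, force=None): finger opening in mm; force is the grip in N (None keeps the last); returns when the fingers have stopped.
- ctrl.pause(seconds).
- ctrl.ik(position, orientation): joint angles nearest the present ones, or None.
- ctrl.read_state(): the state.
- ctrl.snapshot(name): name is "side" or "top" or "wrist"; returns a dict with "image" (480x640x3 uint8, blue, green, red), "camera_matrix" (3x3 intrinsics, pixels), "view" (4x4, takes a point from world to camera coordinates). Camera axes: x right, y down, z forward; pixel columns grow to the right and rows downward; lengths in mm; the calibration is good to about 2 mm. A picture is of the moment at which its call begins. There is no depth.
A pose or a line that the arm cannot do raises ctrl.PlanningError and nothing moves.
- ctrl.finish_job(): hands the job in; it is judged then, once.
Trained networks look in a picture, given as the dict that the camera call returned (one of the last four; its "shot" number tells which), for a name from the list of things; names that differ only in an ending like _2 or _b are one class to them, and where a whole thing is asked for, a point or a joint stands for the part that bears it (a point fixed in the world has none). Each returns a list of dicts, best first, with "confidence" (0 to 1); they miss things now and then, are a little off and sometimes report something else, mostly with a low value. They report only what shows in the picture. A call takes as long as a camera call.
- ctrl.spot_in(picture, label): "centre" ([x, y, z] in mm, in world coordinates, good to about 4 mm: the middle of the surface that is visible of it).
- ctrl.mark_of(picture, label): "centre" ([x, y, z] in mm, in world coordinates, good to about 4 mm: a listed point, or the origin of a listed thing).
The state is a dict: "clock": time; "qpos": joint angles; "qd": joint speeds; "effort": joint torques, N m; "ee_pos": TCP position; "tool_rot": TCP orientation; "ft_force": force on the tool from outside, world axes, zero at the start; "torque": the same for the moment, N m; "grip_width": finger opening in mm; "grip_force": force on a finger pad.
Only numpy, scipy, OpenCV 4.12 (cv2) and the standard library are available. Lean on these libraries where they do the work, as an engineer would, in place of code of your own. Each camera call takes 0.05 s, during which the arm holds its last target. There are 200 camera calls.

## Task

Pull the drawer of the green case all the way out to its stop, then take every punch and every soapstone stick out of it and stand each one end-down in a pocket of the leaning wooden stand, pushed or dropped right to the pocket's bottom, punches with the narrow working end down. When all of them are in the stand, push the empty drawer fully shut; leave the stand standing and the cup, whetstone and nut where they are.

Things in the scene. Friction and masses are not known exactly. Their poses are not given: they have to be found in the camera images.
- case: low green sheet-steel drawer case, 140 deep (x) x 220 wide (y) x 70 mm high, fixed to the bench; origin at the centre of its underside, its drawer opens toward its -x. Walls and top 5 mm
- drawer (a joint): the case's one drawer, m pulled out: 0 shut, 0.115 at its stop. It slides along the case's -x, friction about 1.5 N, and stays where it is left
- drawer_handle (a point): middle of the round steel bar handle on the drawer front: bar 10 mm thick, 100 mm long along the case's y, level, 48 mm above the bench, 33 mm (centre) in front of the drawer front. Axes as the case's; moves with the drawer
- drawer_floor (a point): centre of the drawer's inner floor, 12 mm above the bench; inner room 122 (x) x 198 (y) mm, walls 30 mm high above that floor, drawer front up to 67 mm above the bench. Axes as the case's; moves with the drawer
- stand: loose light-wood tool stand, 0.9 kg, with four pockets side by side that lean 45 deg; dark base board 112 (x) x 160 (y) x 8 mm, highest edge 76 mm above the bench. Origin at the centre of its underside, z up. The pockets run up and toward the stand's +x, so the direction out of a pocket is (0.707, 0, 0.707) in the stand's axes
- pockets_floor (a point): middle of the row of pocket floors, axes as the stand's: at (-16, 0, 28) mm in the stand's frame. Pocket floors lie at y = -57, -19, +19, +57 mm from here. Each pocket is 24 x 24 mm inside, square, open only at its mouth, 50 mm deep along its slope, so its mouth centre is (35, 0, 35) mm from its floor centre; wood 14 mm thick between pockets
- punch_1: grey steel punch, 112 mm long, 13 mm thick, round and tapering over its front part to the narrow working end, 0.12 kg; may be absent. Origin under its middle as it lies (axis 6.5 mm above origin), long axis along its y, working end at -y. Starts in the drawer, working end toward the drawer front
- punch_1_tip (a point): centre of the narrow working end of that punch
- punch_1_butt (a point): centre of the thick struck end of that punch
- punch_2: grey steel punch, 112 mm long, 13 mm thick, round and tapering over its front part to the narrow working end, 0.12 kg; may be absent. Origin under its middle as it lies (axis 6.5 mm above origin), long axis along its y, working end at -y. Starts in the drawer, working end toward the drawer front
- punch_2_tip (a point): centre of the narrow working end of that punch
- punch_2_butt (a point): centre of the thick struck end of that punch
- soapstone_1: white soapstone marking stick, 12 wide x 85 long x 9 mm high, 0.03 kg; may be absent. Origin under its middle, long axis along its y; both ends alike. Starts in the drawer
- soapstone_1_tip (a point): centre of the stick's end at its -y
- soapstone_1_butt (a point): centre of the stick's end at its +y
- soapstone_2: white soapstone marking stick, 12 wide x 85 long x 9 mm high, 0.03 kg; may be absent. Origin under its middle, long axis along its y; both ends alike. Starts in the drawer
- soapstone_2_tip (a point): centre of the stick's end at its -y
- soapstone_2_butt (a point): centre of the stick's end at its +y
- steel_cup: steel cup, 70 mm wide, 84 mm high, beside the case; bystander, origin under its centre
- whetstone: grey whetstone 50 x 150 x 24 mm; bystander, origin under its centre
- nut: rusty hexagon nut 30 x 34 x 24 mm; bystander, origin under its centre

How it is judged:
By the outcome, as a careful person would: the job done as asked, in the order asked, and still so for the second after the job is handed in, with the robot touching nothing.
Of punch_1, punch_2, soapstone_1, soapstone_2 only 3 to 4 are there at a start; the rules pass over those that are not, and their reading is None.
At some moment in a run one of stand may be knocked a few centimetres aside while the robot is not near it.
It also fails if it takes over 208 s, if anything falls off the work surface, if the arm or the gripper's body presses on something with over 40 N, if the wrist force passes 120 N, or if a joint passes its speed limit or range.

## Working session

There is one attempt and no reset: what is moved stays moved. The work goes in short steps, each a Python script; the robot and the scene stay as the last script left them, time stands still between calls to the robot, and variables do not carry over. Pictures are saved under pics/ and viewed, at most 14 in all, crops included, and the job is handed in when it is done.

```bash
ls; mkdir -p pics; python3 - <<'E'
from plant import ctrl
import cv2,numpy as np
s=ctrl.read_state();print(s['clock'],s['ee_pos'],s['tool_rot'])
ims=[]
for n in ['side','top']:
    p=ctrl.snapshot(n);cv2.imwrite(f'pics/{n}0.png',p['image'])
    print(n,np.round(p['view'],3).tolist(),np.round(p['camera_matrix'],1).tolist())
    for l in ['case','drawer_handle','drawer_floor','stand','pockets_floor','punch_1','punch_1_tip','punch_1_butt','soapstone_1','soapstone_1_tip','soapstone_1_butt','steel_cup','whetstone','nut']:
        print(l,[(np.round(d['centre']).tolist(),round(d['confidence'],2)) for d in ctrl.mark_of(p,l)])
E
```

```text
pics
0.0 [ 233.22386873 -469.6665111   230.11862924] [-3.05630294e+00 -7.16892812e-01  4.22356565e-04]
side [[0.749, 0.662, 0.019, -420.042], [0.428, -0.462, -0.776, -200.434], [-0.506, 0.59, -0.63, 1367.918], [0.0, 0.0, 0.0, 1.0]] [[582.5, 0.0, 320.8], [0.0, 582.5, 233.0], [0.0, 0.0, 1.0]]
case [([641.0, 61.0, 2.0], 0.71)]
drawer_handle [([529.0, 64.0, 50.0], 0.56)]
drawer_floor []
stand [([492.0, -199.0, -4.0], 0.77)]
pockets_floor [([488.0, -188.0, 28.0], 0.82)]
punch_1 [([598.0, -104.0, -4.0], 0.59)]
punch_1_tip []
punch_1_butt []
soapstone_1 []
soapstone_1_tip []
soapstone_1_butt []
steel_cup [([659.0, 304.0, -1.0], 0.96)]
whetstone [([651.0, -278.0, 3.0], 0.95)]
nut [([596.0, -106.0, -3.0], 0.76)]
top [[-0.049, -0.999, -0.005, 12.597], [-0.975, 0.049, -0.218, 571.28], [0.218, -0.006, -0.976, 930.675], [0.0, 0.0, 0.0, 1.0]] [[460.9, 0.0, 319.0], [0.0, 460.9, 236.4], [0.0, 0.0, 1.0]]
case []
drawer_handle [([525.0, 62.0, 49.0], 0.97)]
drawer_floor [([647.0, 53.0, 2.0], 0.56)]
stand [([498.0, -199.0, -0.0], 0.8)]
pockets_floor [([492.0, -184.0, 24.0], 0.55)]
punch_1 []
punch_1_tip [([592.0, -106.0, -1.0], 0.35)]
punch_1_butt []
soapstone_1 []
soapstone_1_tip []
soapstone_1_butt []
steel_cup [([656.0, 313.0, 5.0], 0.85)]
whetstone [([656.0, -277.0, 2.0], 0.77)]
nut [([589.0, -107.0, -0.0], 0.54)]
```

View pics/top0.png

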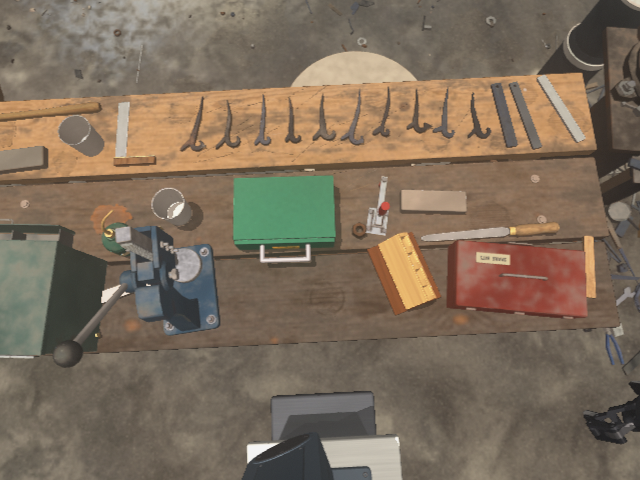

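View pics/side0.png

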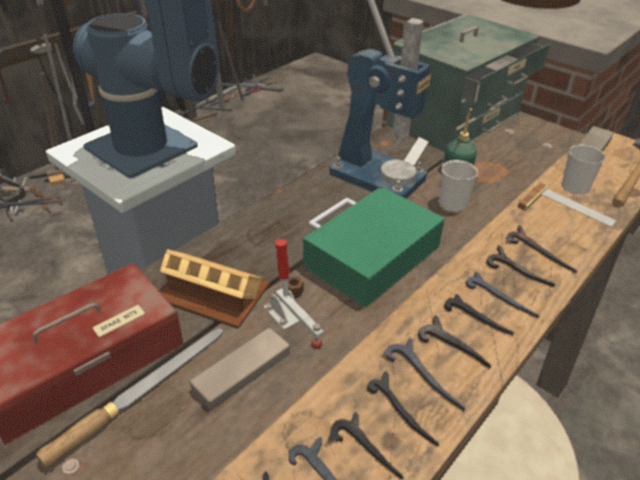

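```bash
cat > h.py <<'E'
from plant import ctrl
import cv2,numpy as np
from scipy.spatial.transform import Rotation as R
def unproj(p,uv,z):
    "pixels -> world points on the plane at height z"
    K,V=p['camera_matrix'],p['view']; Rm,t=V[:3,:3],V[:3,3]
    uv=np.atleast_2d(np.asarray(uv,float))
    d=(Rm.T@np.linalg.inv(K)@np.c_[uv,np.ones(len(uv))].T).T; c=-Rm.T@t
    return c+d*((z-c[2])/d[:,2])[:,None]
def proj(p,X):
    X=np.atleast_2d(X); c=X@p['view'][:3,:3].T+p['view'][:3,3]; q=c@p['camera_matrix'].T
    return q[:,:2]/q[:,2:]
def rot(z,x):
    "rotation vector of the tool with tool z along z, tool x along x"
    z=np.array(z,float);z/=np.linalg.norm(z);x=np.array(x,float);x-=z*(x@z);x/=np.linalg.norm(x)
    return R.from_matrix(np.c_[x,np.cross(z,x),z]).as_rotvec()
def hsvmask(im,lo,hi):
    return cv2.inRange(cv2.cvtColor(im,cv2.COLOR_BGR2HSV),np.array(lo),np.array(hi))
def marks(p,l,n=3): return [(np.round(d['centre'],1).tolist(),round(d['confidence'],2)) for d in ctrl.mark_of(p,l)[:n]]
E
python3 - <<'E'
from h import *
p=ctrl.snapshot('top'); im=p['image']
m=hsvmask(im,[60,120,60],[90,255,255]); m[:,:220]=0; m[:,350:]=0; m[:170]=0;m[260:]=0
c=max(cv2.findContours(m,0,2)[0],key=cv2.contourArea)
W=unproj(p,c[:,0,:],70)[:,:2].astype(np.float32)
print('case',cv2.minAreaRect(W), W.min(0),W.max(0))
# handle: bright pixels
g=im.min(2); h=np.argwhere(g[244:268,255:320]>150)+[244,255]
for r in range(244,268): 
    s=h[h[:,0]==r]; 
    if len(s): print(r,len(s),s[:,1].min(),s[:,1].max())
# stand wood
q=hsvmask(im,[15,60,120],[30,255,255]);q[:230]=0;q[320:]=0;q[:,:365]=0;q[:,445:]=0
c=max(cv2.findContours(q,0,2)[0],key=cv2.contourArea);print('stand px',cv2.minAreaRect(c))
E
```

```text
Traceback (most recent call last):
ValueError: max() iterable argument is empty
```

```bash
python3 - <<'E'
from h import *
im=cv2.imread('pics/top0.png');hs=cv2.cvtColor(im,cv2.COLOR_BGR2HSV)
print(hs[210,285],hs[240,285],hs[253,300],hs[260,285],hs[270,400],hs[300,420])
p=ctrl.snapshot('top'); im=p['image']
m=hsvmask(im,[60,80,40],[95,255,255]); m[:,:225]=0; m[:,345:]=0; m[:170]=0;m[260:]=0
c=max(cv2.findContours(m,0,2)[0],key=cv2.contourArea)
W=unproj(p,c[:,0,:],70)[:,:2].astype(np.float32)
print('case',cv2.minAreaRect(W), W.min(0),W.max(0))
for col in [240,260,285,310,328]: print(col,hs[238:264,col,2].tolist())
g=im.min(2)
for r in range(244,268): 
    s=np.where(g[r,255:320]>130)[0]+255
    if len(s): print(r,len(s),s.min(),s.max())
E
```

```text
[ 70 101 147] [ 71 104 149] [26 58 62] [ 12  21 220] [ 17 136 228] [ 17 138 220]
case ((633.7733154296875, 58.05474090576172), (216.9393310546875, 149.36679077148438), 88.8828353881836) [558.01025  -50.768837] [710.4307  166.35234]
240 [151, 119, 131, 151, 153, 150, 91, 71, 71, 70, 70, 75, 116, 138, 136, 131, 114, 72, 67, 69, 99, 100, 109, 109, 108, 110]
260 [143, 88, 154, 155, 155, 134, 73, 114, 183, 183, 183, 185, 186, 189, 194, 191, 185, 183, 183, 186, 188, 192, 189, 168, 115, 107]
285 [113, 142, 149, 152, 141, 69, 71, 73, 88, 127, 101, 78, 86, 119, 98, 62, 63, 73, 114, 121, 218, 238, 220, 176, 103, 76]
310 [133, 144, 149, 147, 91, 72, 83, 100, 102, 121, 127, 130, 131, 130, 129, 132, 134, 140, 143, 141, 142, 140, 120, 110, 96, 78]
328 [141, 144, 148, 132, 68, 68, 69, 68, 70, 72, 85, 86, 75, 66, 68, 74, 108, 103, 112, 111, 113, 112, 113, 112, 113, 112]
244 2 307 308
245 7 261 309
246 8 260 309
247 8 260 309
248 8 260 309
249 8 260 309
250 8 260 309
251 8 260 309
252 8 260 309
253 8 260 309
254 8 260 309
255 8 260 309
256 8 260 309
257 19 260 309
258 50 260 309
259 50 260 309
260 50 260 309
261 40 260 299
262 3 262 264
```

```bash
python3 - <<'E'
from h import *
p=ctrl.snapshot('top')
print(unproj(p,[[240,243.8],[260,243],[285,242.2],[310,241.7],[328,241.2]],70))
print(unproj(p,[[284.5,259.5],[262,260],[307,259]],49))
# tool-down orientation reach check over the handle, closing along case x
for yaw in [0,.02]:
    ax=np.array([np.cos(yaw),np.sin(yaw),0]); ay=np.array([-ax[1],ax[0],0])
    for s in (1,-1):
        o=rot([0,0,-1],s*ay); print([None if ctrl.ik([x,60,z],o) is None else np.round(ctrl.ik([x,60,z],o),2) for x in (527,410) for z in (40,150)])
E
```

```text
[[561.84884185 153.63754988  70.        ]
 [561.46654076 110.92977366  70.        ]
 [560.55216731  57.53766198  70.        ]
 [558.98331077   4.16098448  70.        ]
 [558.15897772 -34.28536064  70.        ]]
[[526.86458352  61.33357442  49.        ]
 [528.18521871 110.01668606  49.        ]
 [525.5439237   12.64955493  49.        ]]
[array([-0.01,  0.11, -0.22,  1.24,  0.  ,  1.56]), array([-0.01,  0.06, -0.05,  1.46,  0.  ,  1.56]), array([-0.02, -0.2 , -0.52,  1.25,  0.  ,  1.55]), array([-0.02, -0.25, -0.33,  1.48,  0.  ,  1.55])]
[array([-0.01,  0.11, -0.22,  1.24,  0.  , -1.58]), array([-0.01,  0.06, -0.05,  1.46,  0.  , -1.58]), array([-0.02, -0.2 , -0.52,  1.25,  0.  , -1.59]), array([-0.02, -0.25, -0.33,  1.48,  0.  , -1.59])]
[array([-0.01,  0.11, -0.22,  1.24,  0.  ,  1.54]), array([-0.01,  0.06, -0.05,  1.46,  0.  ,  1.54]), array([-0.02, -0.2 , -0.52,  1.25,  0.  ,  1.53]), array([-0.02, -0.25, -0.33,  1.48,  0.  ,  1.53])]
[array([-0.01,  0.11, -0.22,  1.24,  0.  , -1.6 ]), array([-0.01,  0.06, -0.05,  1.46,  0.  , -1.6 ]), array([-0.02, -0.2 , -0.52,  1.25,  0.  , -1.61]), array([-0.02, -0.25, -0.33,  1.48,  0.  , -1.61])]
```

```bash
python3 - <<'E'
from h import *
yaw=-.023; ax=np.array([np.cos(yaw),np.sin(yaw),0]); ay=np.array([-ax[1],ax[0],0])
o=rot([0,0,-1],ay)
h=np.array([527,61.5,0]); 
ctrl.set_gripper(28,force=30)
ctrl.move_to(h+[0,0,180],o)
ctrl.move_l(h+[0,0,32],o,max_speed=100)
print(ctrl.read_state()['ft_force'])
ctrl.set_gripper(0,force=40)
s=ctrl.read_state();print(s['grip_width'],s['grip_force'],s['ft_force'],s['ee_pos'])
for d in (60,110,118):
    ctrl.move_l(h+[0,0,32]-ax*d,max_speed=60); s=ctrl.read_state();print(d,s['grip_width'],s['ft_force'],s['ee_pos'])
ctrl.set_gripper(28)
s=ctrl.read_state();print(s['ft_force'],s['ee_pos'],s['clock'])
ctrl.move_l(np.array(s['ee_pos'])*[1,1,0]+[0,0,240])
q=h-ax*60+[-40,0,330]
try: ctrl.move_to(q,o)
except Exception as e: print(e)
for n in ('wrist','top'):
    p=ctrl.snapshot(n);cv2.imwrite(f'pics/{n}1.png',p['image'])
    for l in ['drawer_handle','drawer_floor','pockets_floor','stand','punch_1','punch_1_tip','punch_1_butt','soapstone_1','soapstone_1_tip','soapstone_1_butt']: print(n,l,marks(p,l))
E
```

```text
[-0.39155136 -0.50763037 -0.55275362]
8.465709459280802 38.97918999195099 [0.20408993 0.99074313 2.24869244] [527.72237653  61.52864767  32.83423361]
60 8.652184321879238 [-0.99465853  0.00896379  7.30726406] [465.92578368  62.84619447  32.7496048 ]
110 8.495777071764476 [ 0.31111384 -0.66526912  8.28813931] [415.9421609   63.96922941  32.72743231]
118 8.463301673595442 [10.78089244 -0.51829242 -1.58289685] [412.93079702  64.04242267  32.99515613]
[-0.04857973 -0.17267493  0.20188607] [406.67846139  64.28367122  30.61530552] 9.1
wrist drawer_handle [([412.2, 61.9, 46.8], 0.68), ([577.4, 120.6, 20.0], 0.66)]
wrist drawer_floor [([515.8, 59.9, 12.2], 0.96)]
wrist pockets_floor [([482.5, -183.1, 30.1], 0.74)]
wrist stand [([494.8, -197.5, 0.2], 0.77), ([655.3, -279.6, 1.6], 0.38)]
wrist punch_1 [([516.6, 85.1, 15.5], 0.7), ([572.9, 78.8, 15.9], 0.68), ([518.6, 123.5, 6.9], 0.64)]
wrist punch_1_tip [([462.5, 89.6, 18.5], 0.98), ([574.6, 122.0, 24.2], 0.4)]
wrist punch_1_butt [([573.5, 77.7, 17.9], 0.96)]
wrist soapstone_1 [([519.1, 41.2, 9.9], 0.65)]
wrist soapstone_1_tip [([575.0, 78.6, 18.1], 0.45)]
wrist soapstone_1_butt [([494.9, -199.3, -0.5], 0.15)]
top drawer_handle []
top drawer_floor [([520.5, 65.1, 11.8], 0.65)]
top pockets_floor [([487.8, -184.5, 26.2], 0.7)]
top stand [([495.6, -201.3, -3.1], 0.56)]
top punch_1 []
top punch_1_tip [([656.9, -278.9, 3.1], 0.16)]
top punch_1_butt [([574.4, 84.1, 16.5], 0.53)]
top soapstone_1 [([519.1, 44.7, 14.7], 0.49)]
top soapstone_1_tip []
top soapstone_1_butt [([655.2, -276.1, 2.7], 0.49)]
```

View pics/wrist1.png

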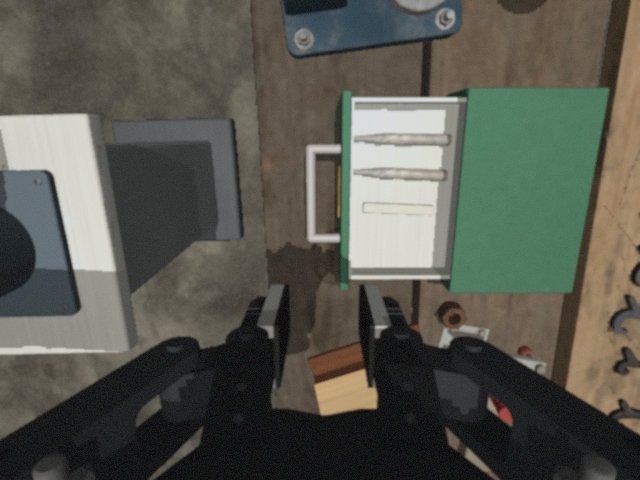

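```bash
python3 - <<'E'
from h import *
p=ctrl.snapshot('wrist'); im=p['image']
V=p['view'];c=-V[:3,:3].T@V[:3,3];print('cam',c,ctrl.read_state()['ee_pos'],'fwd',V[2,:3],p['camera_matrix'])
print('punch', unproj(p,[[355,138.5],[450,140],[353,172.5],[447,175]],18.5).round(1))
print('soap',unproj(p,[[363,208],[434,210]],21).round(1))
print('drawer corners floor/walls',unproj(p,[[352,98],[466,98],[348,278],[452,278]],42).round(1))
ctrl.move_to([460,-330,330],rot([0,0,-1],[0.023,1,0]))
p=ctrl.snapshot('wrist');cv2.imwrite('pics/wrist2.png',p['image'])
for l in ['pockets_floor','stand']: print(l,marks(p,l))
np.savez('w2.npz',K=p['camera_matrix'],V=p['view'])
E
```

```text
cam [428.34364145 129.90841418 471.95005794] [427.02951004  62.8939987  330.02131224] fwd [-0.00628005 -0.2671338  -0.96363899] [[381.04518476   0.         323.75044825]
 [  0.         381.04518476 238.72381705]
 [  0.           0.           1.        ]]
punch [[464.  123.1  18.5]
 [573.4 119.   18.5]
 [461.6  84.4  18.5]
 [572.5  79.   18.5]]
soap [[473.4  42.1  21. ]
 [558.8  37.8  21. ]]
drawer corners floor/walls [[459.  165.1  42. ]
 [580.  162.4  42. ]
 [453.7 -39.   42. ]
 [579.  -41.8  42. ]]
pockets_floor [([484.7, -186.7, 27.0], 0.76)]
stand [([493.3, -199.6, -0.7], 0.66)]
```

View pics/wrist2.png

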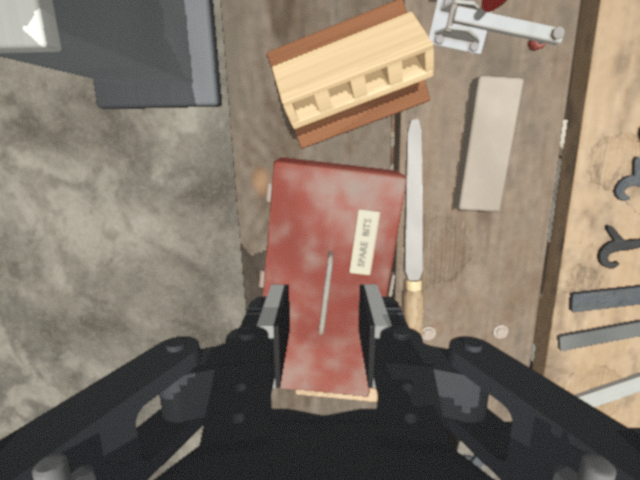

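```bash
python3 - <<'E'
import cv2
im=cv2.imread('pics/wrist2.png');cv2.imwrite('pics/crop2.png',cv2.resize(im[0:150,250:450],None,fx=4,fy=4,interpolation=cv2.INTER_CUBIC))
E
```

```text
(no output)
```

View pics/crop2.png

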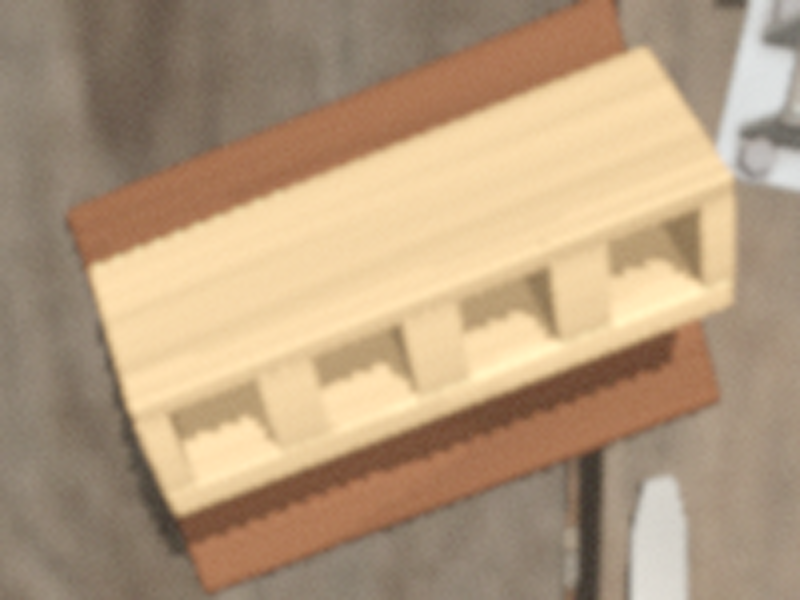

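```bash
cat > standfit.py <<'E'
from h import *
from scipy.optimize import least_squares
def model():
    m=[]
    for s in (-1,1): m+= [(-56,80*s,8),(56,80*s,8)]
    for y in (-57,-19,19,57):
        for n in (12,-12):                 # mouth corners, upper then lower
            for e in (-12,12): m.append((19-.7071*n,y+e,63+.7071*n))
    return np.array(m,float)
def place(P,q): 
    c,s=np.cos(q[2]),np.sin(q[2]); return P@np.array([[c,-s,0],[s,c,0],[0,0,1]]).T+[q[0],q[1],0]
def fit(p,px,q0,P=None):
    P=model() if P is None else P
    r=least_squares(lambda q:(proj(p,place(P,q))-px).ravel(),q0,loss='soft_l1')
    return r.x,(proj(p,place(P,r.x))-px).round(1)
E
python3 - <<'E'
from standfit import *
z=np.load('w2.npz');p={'camera_matrix':z['K'],'view':z['V']}
# crop px: base, (left top, left bottom, right top, right bottom), then mouths UL,UR,LL,LR
c=[(70,212),(210,592),(610,0),(718,400),
(170,410),(255,382),(190,487),(280,443),(313,352),(400,325),(330,428),(415,388),(460,297),(548,265),(475,372),(556,335),(610,240),(700,208),(612,325),(700,288)]
px=(np.array(c)+.5)/4-.5+[250,0]
q,e=fit(p,px,[495,-199,-1.25]);print(q,e.tolist())
for sl in (slice(0,4),slice(4,None)): print(fit(p,px[sl],q,model()[sl])[0])
E
```

```text
[ 491.68935776 -199.8912353    -1.24472221] [[-2.3, -1.6], [-1.5, 0.6], [0.6, -4.1], [1.7, -0.1], [-1.2, 0.4], [0.2, -1.3], [1.0, -1.4], [0.1, 1.4], [-0.9, 1.0], [0.4, -1.1], [0.2, 0.3], [0.9, 2.0], [-1.0, 0.6], [0.5, -0.4], [-1.2, 1.1], [0.8, 1.8], [-1.1, 0.5], [0.3, -0.8], [-0.1, -0.7], [0.6, -0.1]]
[ 492.14418059 -201.0310445    -1.24047965]
[ 491.71311899 -199.67571101   -1.24769541]
```

```bash
cat > job.py <<'E'
from standfit import *
Z=np.array([0,0,1.])
Q=np.array([491.8,-199.7,-1.247])
def pocket(q,y): 
    u=np.array([np.cos(q[2]),np.sin(q[2]),0]); f=place(np.array([[-16,y,28.]]),q)[0]
    return f,(-u-Z)/2**.5,(u-Z)/2**.5      # floor centre, insertion direction, tool z
def poses(tip,butt,g,back,q,y,s,zt):
    t=(tip-butt); t[2]=0; t/=np.linalg.norm(t); G=tip*[1,1,0]-t*g+Z*zt
    op=rot(-Z,s*t); f,d,tz=pocket(q,y); oi=rot(tz,s*d)
    ins=lambda k: f-d*(g+k)+tz*back       # k: height of the item's end above the pocket floor
    return G,op,ins,oi
A=lambda *v:np.array(v,float)
ITEMS={'p1':(A(464,123.1,0),A(573.4,119,0)),'p2':(A(461.6,84.4,0),A(572.5,79,0)),'s':(A(473.4,42.1,0),A(558.8,37.8,0))}
E
python3 - <<'E'
from job import *
for n,y in (('p1',-57),('p2',57),('s',-19)):
  for s in (1,-1):
    G,op,ins,oi=poses(*[v.copy() for v in ITEMS[n]],76,5,Q,y,s,13.5)
    r=[ctrl.ik(P,o) for P,o in ((G,op),(G+150*Z,op),(ins(85),oi),(ins(85)+100*Z,oi),(ins(0),oi))]
    print(n,s,ins(0).round(),ins(85).round()); [print('  ',None if v is None else np.round(v,2)) for v in r]
E
```

```text
p1 1 [ 451. -257.   78.] [ 470. -314.  138.]
   [ 0.1   0.19 -0.19  1.2   0.    0.14]
   [0.1  0.12 0.04 1.49 0.   0.14]
   [-0.41 -0.38 -0.69  0.68 -0.55  0.66]
   [-0.41 -0.43 -0.52  0.89 -0.55  0.66]
   [-0.3  -0.4  -0.81  0.63 -0.61  0.78]
p1 -1 [ 451. -257.   78.] [ 470. -314.  138.]
   [ 0.1   0.19 -0.19  1.2  -0.   -3.01]
   [ 0.1   0.12  0.04  1.49 -0.   -3.01]
   [-0.41 -0.38 -0.69  0.68 -0.55 -2.48]
   [-0.41 -0.43 -0.52  0.89 -0.55 -2.48]
   [-0.3  -0.4  -0.81  0.63 -0.61 -2.36]
p2 1 [ 559. -221.   78.] [ 578. -278.  138.]
   [ 0.03  0.16 -0.22  1.19  0.    0.07]
   [0.03 0.09 0.01 1.49 0.   0.07]
   [-0.26 -0.08 -0.42  0.72 -0.63  0.82]
   [-0.26 -0.13 -0.27  0.93 -0.63  0.82]
   [-0.16 -0.06 -0.53  0.67 -0.68  0.94]
p2 -1 [ 559. -221.   78.] [ 578. -278.  138.]
   [ 0.03  0.16 -0.22  1.19  0.   -3.07]
   [ 0.03  0.09  0.01  1.49  0.   -3.07]
   [-0.26 -0.08 -0.42  0.72 -0.63 -2.32]
   [-0.26 -0.13 -0.27  0.93 -0.63 -2.32]
   [-0.16 -0.06 -0.53  0.67 -0.68 -2.21]
s 1 [ 487. -245.   78.] [ 506. -302.  138.]
   [-0.05  0.18 -0.2   1.2   0.   -0.  ]
   [-0.05  0.11  0.03  1.49  0.   -0.  ]
   [-0.36 -0.28 -0.6   0.68 -0.58  0.72]
   [-0.36 -0.33 -0.44  0.9  -0.58  0.72]
   [-0.24 -0.28 -0.72  0.63 -0.64  0.84]
s -1 [ 487. -245.   78.] [ 506. -302.  138.]
   [-0.05  0.18 -0.2   1.2   0.    3.14]
   [-0.05  0.11  0.03  1.49  0.    3.14]
   [-0.36 -0.28 -0.6   0.68 -0.58 -2.42]
   [-0.36 -0.33 -0.44  0.9  -0.58 -2.42]
   [-0.24 -0.28 -0.72  0.63 -0.64 -2.3 ]
```

```bash
python3 - <<'E'
from job import *
z=np.load('w2.npz');w={'camera_matrix':z['K'],'view':z['V']}
t=ctrl.snapshot('top'); sd=ctrl.snapshot('side')
for h in (60,80,100,120,140): print(h,unproj(w,[[405,174],[276,160]],h)[:,:2].round().tolist(),unproj(t,[[457,241],[447,312]],h)[:,:2].round().tolist())
print('clamp handle top side',[unproj(sd,[282,242],h)[0,:2].round().tolist() for h in (60,100,140)],'top img',[unproj(t,[383,207],h)[0,:2].round().tolist() for h in (60,100,140)])
E
```

```text
60 [[548.0, -306.0], [410.0, -288.0]] [[547.0, -312.0], [397.0, -274.0]]
80 [[544.0, -304.0], [413.0, -287.0]] [[543.0, -306.0], [396.0, -269.0]]
100 [[540.0, -302.0], [415.0, -286.0]] [[539.0, -300.0], [396.0, -263.0]]
120 [[535.0, -300.0], [418.0, -284.0]] [[535.0, -294.0], [395.0, -258.0]]
140 [[531.0, -297.0], [420.0, -283.0]] [[531.0, -287.0], [394.0, -252.0]]
clamp handle top side [[534.0, -74.0], [568.0, -107.0], [602.0, -141.0]] top img [[631.0, -159.0], [619.0, -153.0], [608.0, -147.0]]
```

```bash
cat >> job.py <<'E'
def st(): 
    s=ctrl.read_state(); return round(s['clock'],1),round(s['grip_width'],1),round(s['grip_force'],1),np.round(s['ft_force'],1).tolist(),np.round(s['ee_pos'],1).tolist()
def standcheck(q=Q):
    f=place(np.array([[-16,0,28.]]),q)[0]
    for n in ('top','side'):
        p=ctrl.snapshot(n)
        for l,e in (('stand',A(q[0],q[1],0)),('pockets_floor',f)):
            r=ctrl.mark_of(p,l); print(n,l,[((np.array(d['centre'])-e).round(),round(d['confidence'],2)) for d in r[:1]])
def pick(P,force):
    G,op,_,_=P; ctrl.set_gripper(28,force=force); ctrl.move_to(G+170*Z,op); ctrl.move_l(G+20*Z,op,150); ctrl.move_l(G,op,40); print('down',st())
    ctrl.set_gripper(0,force=force); print('grip',st())
    ctrl.move_l(G+200*Z,op,150); print('up',st())
E
python3 - <<'E'
from job import *
P=poses(*[v.copy() for v in ITEMS['s']],68,3,Q,-19,1,13.5)
pick(P,30)
standcheck()
p=ctrl.snapshot('wrist');cv2.imwrite('pics/wrist3.png',p['image'])
E
```

```text
down (17.5, 28.3, 0.0, [-0.7, 0.8, -0.0], [541.1, 38.7, 13.3])
grip (17.8, 10.8, 31.4, [0.8, -0.4, 0.2], [541.6, 38.7, 13.8])
up (19.2, 10.5, 31.3, [0.8, -0.2, -0.7], [540.7, 38.7, 212.2])
top stand [(array([4., 1., 1.]), 0.55)]
top pockets_floor [(array([ 3.,  0., -3.]), 0.71)]
side stand [(array([-1.,  2., -4.]), 0.68)]
side pockets_floor [(array([ 2., -1., -2.]), 0.73)]
```

View pics/wrist3.png

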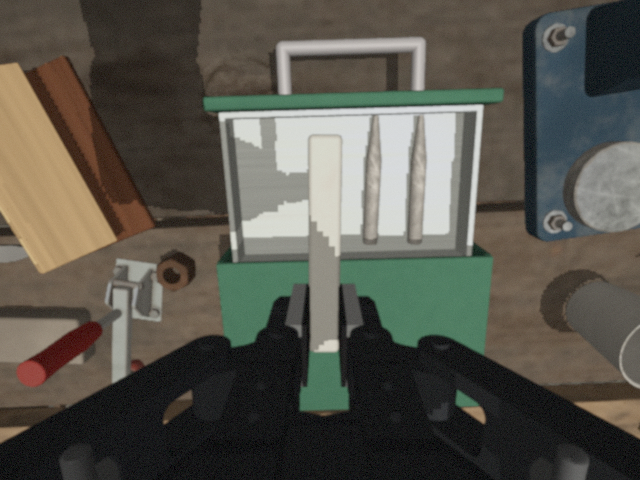

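```bash
cat >> job.py <<'E'
def insert(P,kin=60):
    G,op,ins,oi=P; ctrl.move_to(ins(kin)+110*Z,oi); ctrl.move_l(ins(kin),oi,120); ctrl.pause(.2)
    f0=np.array(ctrl.read_state()['ft_force']); print('pre',st())
    k=kin
    while k>-5:
        k-=(6 if k>8 else 1.5); ctrl.move_l(ins(k),oi,50)
        f=np.array(ctrl.read_state()['ft_force'])-f0
        if np.linalg.norm(f)>6: print('contact k',k,f.round(1)); break
    print('end',k,st())
    return k
def release(P,k):
    G,op,ins,oi=P; tz=R.from_rotvec(oi).as_matrix()[:,2]
    ctrl.set_gripper(22); ctrl.pause(.3); c=np.array(ctrl.read_state()['ee_pos']); ctrl.move_l(c-tz*80,oi,100); ctrl.move_l(c-tz*80+Z*100,oi,150); print('out',st())
E
python3 - <<'E'
from job import *
P=poses(*[v.copy() for v in ITEMS['s']],68,3,Q,-19,1,13.5)
k=insert(P)
p=ctrl.snapshot('side');cv2.imwrite('pics/side4.png',cv2.resize(p['image'][210:350,120:320],None,fx=4,fy=4,interpolation=cv2.INTER_CUBIC))
E
```

```text
pre (22.0, 11.0, 31.4, [-0.6, -0.4, -0.6], [498.9, -278.6, 117.8])
contact k -3.0 [ 1.  -5.9  5.8]
end -3.0 (25.9, 10.7, 31.3, [0.4, -6.4, 5.2], [484.8, -237.3, 73.9])
```

View pics/side4.png

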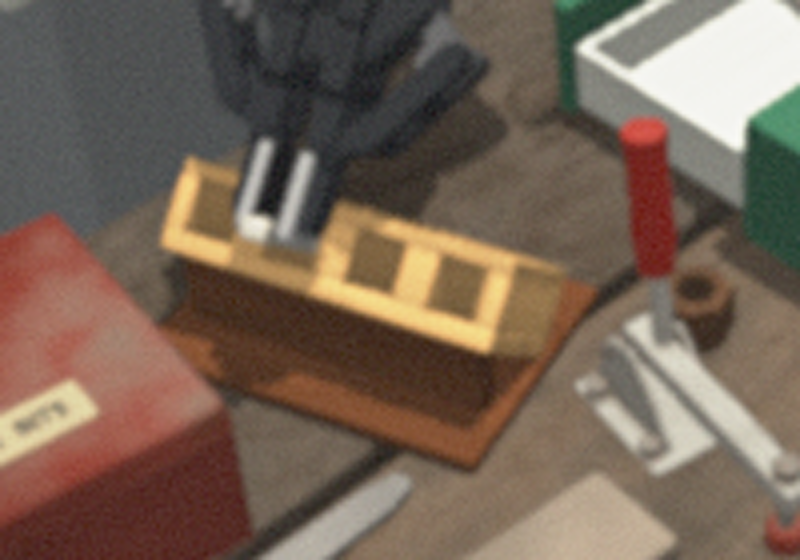

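```bash
python3 - <<'E'
from job import *
P=poses(*[v.copy() for v in ITEMS['s']],68,3,Q,-19,1,13.5)
release(P,-3)
P=poses(*[v.copy() for v in ITEMS['p1']],76,5,Q,-57,1,13.5)
pick(P,45)
standcheck()
p=ctrl.snapshot('wrist');cv2.imwrite('pics/wrist5.png',p['image'])
print(marks(p,'punch_1_tip'),marks(p,'punch_1_butt'))
E
```

```text
out (28.3, 22.4, 0.0, [0.8, -0.2, 0.2], [465.2, -182.2, 226.4])
down (31.5, 28.0, 0.0, [-0.1, -0.1, -0.2], [539.8, 120.3, 13.3])
grip (31.8, 11.6, 44.0, [-0.2, 1.5, 0.7], [540.2, 120.3, 13.9])
up (33.3, 11.6, 45.5, [0.5, 0.4, -1.1], [539.3, 120.2, 212.2])
top stand [(array([ 2.,  3., -1.]), 0.89)]
top pockets_floor [(array([-1., -1., -4.]), 0.89)]
side stand [(array([-2.,  2., -2.]), 0.93)]
side pockets_floor [(array([-0.,  1., -1.]), 0.77)]
[([460.3, 86.9, 19.9], 0.69), ([572.1, 79.2, 17.0], 0.53)] [([572.1, 80.7, 15.1], 0.73)]
```

View pics/wrist5.png

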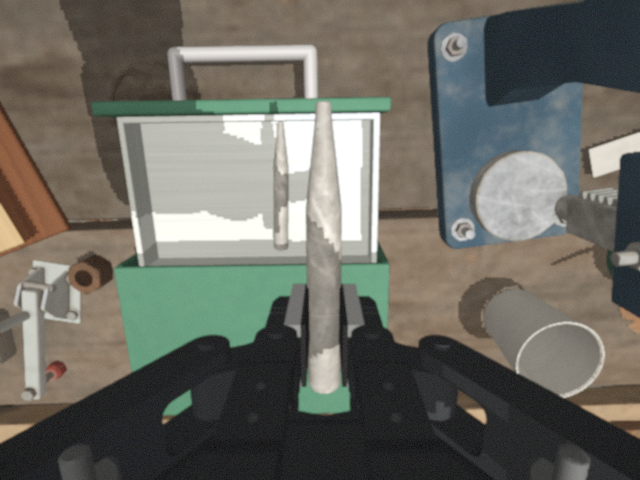

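```bash
python3 - <<'E'
from job import *
P=poses(*[v.copy() for v in ITEMS['p1']],76,5,Q,-57,1,13.5)
k=insert(P)
if k<4:
    release(P,k)
    P=poses(*[v.copy() for v in ITEMS['p2']],76,5,Q,19,1,13.5)
    pick(P,45)
    standcheck()
E
```

```text
pre (36.5, 11.4, 45.6, [0.1, -0.0, -1.9], [465.1, -297.5, 122.0])
contact k -1.5 [ 1.5 -5.6  5.7]
end -1.5 (40.2, 11.3, 45.6, [1.6, -5.6, 3.8], [451.5, -257.5, 79.8])
out (42.5, 22.2, 0.0, [0.0, 1.1, -0.6], [431.8, -202.0, 231.8])
down (45.7, 28.0, 0.0, [0.7, 0.5, 0.3], [537.3, 80.7, 13.2])
grip (45.9, 11.8, 44.0, [-0.0, -0.5, 0.1], [537.8, 80.7, 13.9])
up (47.4, 11.7, 44.0, [0.4, -0.8, -2.5], [536.8, 80.7, 212.2])
top stand [(array([ -1., -13.,  -3.]), 0.74)]
top pockets_floor [(array([ -2., -12.,  -4.]), 0.91)]
side stand [(array([ -5., -10.,   0.]), 0.92)]
side pockets_floor [(array([ -3., -13.,  -2.]), 0.82)]
```

```bash
python3 - <<'E'
from job import *
o=rot(-Z,[0.023,1,0])
ctrl.move_to([380,-60,330],o); ctrl.move_to([370,-310,330],o)
p=ctrl.snapshot('wrist');cv2.imwrite('pics/wrist6.png',p['image'])
np.savez('w6.npz',K=p['camera_matrix'],V=p['view'])
px=proj(p,place(model(),Q)).mean(0); print(px)
x0=int(px[0])-100; y0=max(0,int(px[1])-75); print(x0,y0)
cv2.imwrite('pics/crop6.png',cv2.resize(p['image'][y0:y0+150,x0:x0+200],None,fx=4,fy=4,interpolation=cv2.INTER_CUBIC))
for l in ('stand','pockets_floor','punch_1_butt'): print(marks(p,l))
E
```

```text
[444.31395511 102.67738801]
344 27
[([489.7, -211.4, -2.2], 0.81)]
[([478.4, -195.1, 27.9], 0.95)]
[([369.6, -342.3, 335.0], 0.84)]
```

View pics/crop6.png

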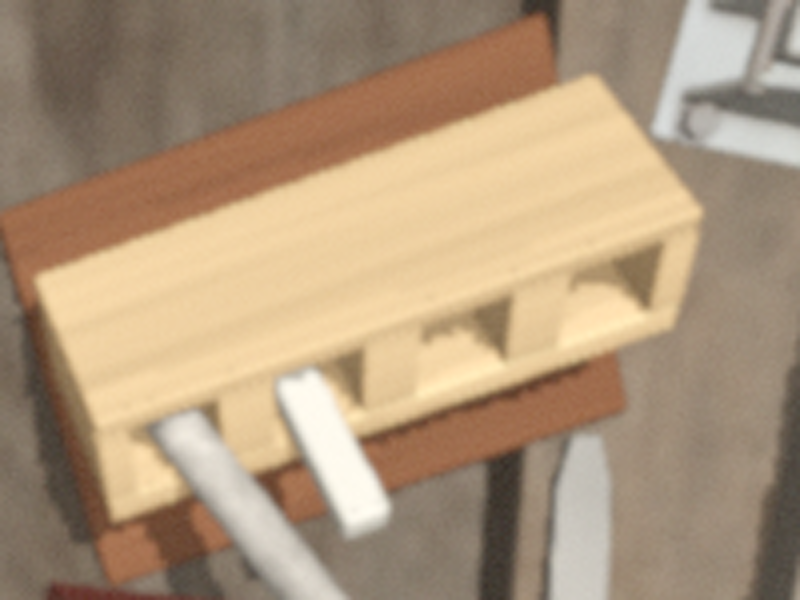

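```bash
python3 - <<'E'
from job import *
z=np.load('w6.npz');p={'camera_matrix':z['K'],'view':z['V']}
c=[(2,215),(115,582),(547,14),(625,408),(420,332),(510,298),(415,398),(505,357),(570,272),(663,240),(558,345),(650,310)]
px=(np.array(c)+.5)/4-.5+[344,27]; M=model(); M=np.r_[M[:4],M[12:]]
q,e=fit(p,px,Q,M);print(q,e.tolist())
for sl in (slice(0,4),slice(4,None)): print(fit(p,px[sl],q,M[sl])[0])
print('outer',proj(p,place(A(6,-80,76,6,80,76).reshape(2,3),q))-(np.array([(97,430),(703,213)])/4+[344,27]))
E
```

```text
[ 486.38448052 -212.70635921   -1.2562906 ] [[-2.4, -0.1], [-1.2, 2.3], [-0.2, -1.6], [2.0, 0.4], [-0.0, -1.2], [1.1, -1.1], [0.1, -0.5], [-0.0, 1.8], [-0.1, 0.5], [0.7, -0.1], [-0.1, 0.2], [-0.4, 0.9]]
[ 487.11685367 -212.76600263   -1.25877152]
[ 486.09563253 -213.71717313   -1.23315602]
outer [[-3.86274654 -0.62446272]
 [ 2.81623124 -3.03897842]]
```

```bash
python3 - <<'E'
from job import *
Q=A(486.4,-213,-1.252)
standcheck(Q)
P=poses(*[v.copy() for v in ITEMS['p2']],76,5,Q,19,1,13.5)
ctrl.move_to(P[2](60)+170*Z,P[3])
k=insert(P)
if k<4:
    release(P,k)
    o=rot(-Z,[0.023,1,0])
    ctrl.move_to([460,-330,330],o)
p=ctrl.snapshot('wrist');cv2.imwrite('pics/wrist7.png',p['image'])
E
```

```text
top stand [(array([ 6.,  2., -2.]), 0.84)]
top pockets_floor [(array([ 4.,  1., -3.]), 0.95)]
side stand [(array([3., 4., 2.]), 0.71)]
side pockets_floor [(array([ 4.,  0., -1.]), 0.56)]
pre (52.7, 11.5, 44.1, [-0.4, 0.1, -0.9], [531.4, -286.8, 122.0])
contact k -3.0 [ 1.4 -6.4  4.7]
end -3.0 (56.6, 11.6, 44.0, [1.0, -6.3, 3.8], [517.6, -245.5, 78.4])
out (58.9, 21.9, 0.0, [0.3, 0.4, -0.3], [498.2, -190.2, 230.7])
```

View pics/wrist7.png

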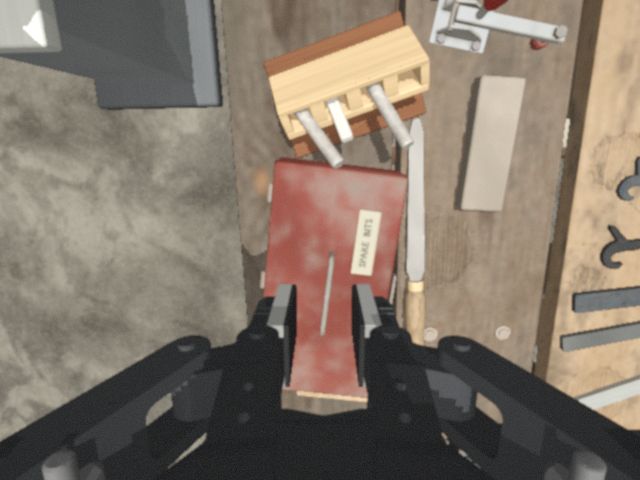

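```bash
python3 - <<'E'
from job import *
Q=A(486.4,-213,-1.252)
p=ctrl.snapshot('wrist')
for y,L in ((-57,112),(-19,85),(19,112)):
    f,d,tz=pocket(Q,y); print(y,proj(p,[f-d*50,f-d*(L-10),f-d*L,f-d*(L+10)]).round(1).tolist())
for l in ('punch_1_butt','soapstone_1_butt'): print(marks(p,l))
x0,y0=250,0
cv2.imwrite('pics/crop7.png',cv2.resize(p['image'][10:180,255:445],None,fx=4,fy=3.5,interpolation=cv2.INTER_CUBIC))
standcheck(Q)
E
```

```text
-57 [[301.7, 121.7], [312.8, 158.6], [315.2, 166.3], [317.6, 174.2]]
-19 [[336.9, 108.7], [343.3, 125.5], [346.0, 132.5], [348.7, 139.7]]
19 [[372.7, 95.4], [389.3, 131.0], [392.8, 138.5], [396.4, 146.2]]
[([543.4, -276.1, 87.6], 0.77), ([477.2, -290.4, 85.8], 0.71)]
[]
top stand [(array([ 2., -0., -2.]), 0.68)]
top pockets_floor [(array([ 1.,  2., -3.]), 0.66)]
side stand [(array([ 1.,  5., -2.]), 0.9)]
side pockets_floor [(array([ 5., -1., -5.]), 0.6)]
```

View pics/crop7.png

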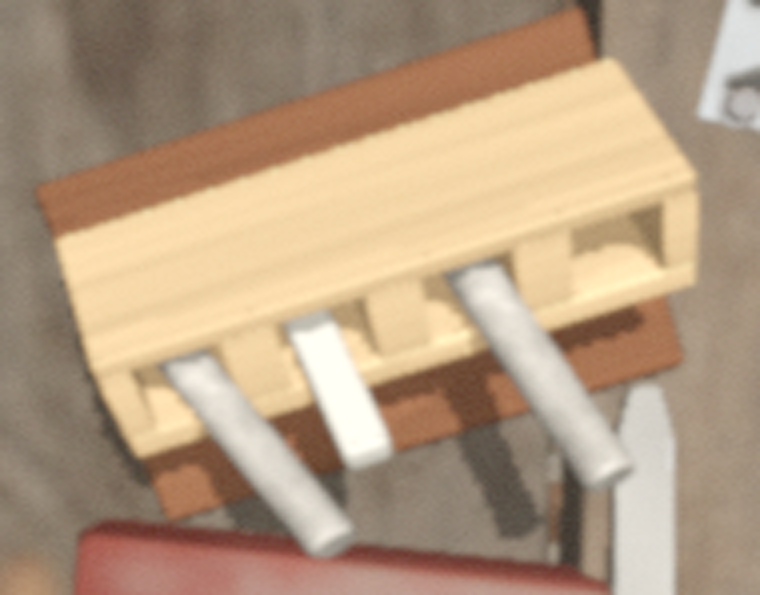

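```bash
python3 - <<'E'
from job import *
p=ctrl.snapshot('side');np.savez('s8.npz',K=p['camera_matrix'],V=p['view'])
cv2.imwrite('pics/side8.png',cv2.resize(p['image'][220:350,110:310],None,fx=4,fy=4,interpolation=cv2.INTER_CUBIC))
for l in ('punch_1_butt','punch_1'): print(marks(p,l))
p=ctrl.snapshot('wrist');np.savez('w8.npz',K=p['camera_matrix'],V=p['view'])
E
```

```text
[([541.3, -274.7, 84.1], 0.58), ([482.2, -268.0, 81.1], 0.33), ([475.8, -237.3, 50.3], 0.24)]
[([445.1, -255.7, 56.5], 0.78), ([516.6, -236.6, 57.3], 0.63)]
```

View pics/side8.png

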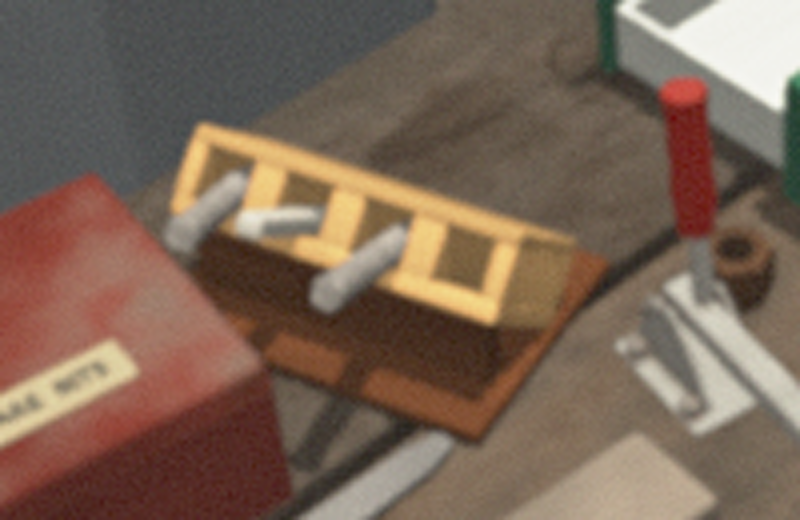

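```bash
python3 - <<'E'
from job import *
ld=lambda f:(lambda z:{'camera_matrix':z['K'],'view':z['V']})(np.load(f))
w,s=ld('w8.npz'),ld('s8.npz'); Q=A(486.4,-213,-1.252)
def tri(a,b):
    Pm=lambda p:p['camera_matrix']@p['view'][:3]
    X=cv2.triangulatePoints(Pm(w),Pm(s),A(*a).reshape(2,1),A(*b).reshape(2,1));return (X[:3]/X[3]).ravel()
for n,a,b,y in (('p1',(330,540),(182,238),-57),('p2',(608,470),(325,293),19),('s',(365,450),(250,225),-19)):
    X=tri((a[0]/4+255,a[1]/3.5+10),(b[0]/4+110,b[1]/4+220)); f,d,tz=pocket(Q,y)
    print(n,X.round(),'along',((X-f)@-d).round(1),'toolz',((X-f)@tz).round(1),'y',((X-f)@np.cross(tz,d)).round(1))
print('toolbox edge',unproj(w,[[305,161],[338,163]],90).round())
E
```

```text
p1 [ 475. -292.   85.] along 102.4 toolz 21.6 y 21.2
p2 [ 542. -275.   88.] along 108.3 toolz 22.9 y 14.5
s [ 484. -268.   81.] along 84.8 toolz 10.2 y -0.4
toolbox edge [[ 442. -289.   90.]
 [ 475. -292.   90.]]
```

```bash
python3 - <<'E'
from job import *
ax=A(1,-.023,0); o=rot(-Z,-ax); b=A(375,64.5,0)
ctrl.move_to([420,-100,330],o); ctrl.set_gripper(0,force=30)
ctrl.move_to(b+200*Z,o); ctrl.move_l(b+36*Z,o,120); ctrl.pause(.2)
f0=np.array(ctrl.read_state()['ft_force']); print(st())
d=0
while d<150:
    d+=15 if d<105 else 2; ctrl.move_l(b+36*Z+ax*d,o,60)
    f=np.array(ctrl.read_state()['ft_force'])-f0
    if d>=15 and d%15==0 or d>125: print(d,f.round(1))
    if abs(f[0])>14: print('stop',d,f.round(1)); break
print(st())
c=np.array(ctrl.read_state()['ee_pos']); ctrl.move_l(c-ax*40,o,80); ctrl.move_l(c-ax*40+200*Z,o,150); ctrl.move_to([300,0,330],o)
for n in ('top','side'):
    p=ctrl.snapshot(n);cv2.imwrite(f'pics/{n}9.png',p['image'])
    for l in ('drawer_handle','stand','steel_cup','whetstone','nut'): print(n,l,marks(p,l,1))
E
```

```text
(64.5, 0.2, 0.0, [-0.0, 0.9, 0.8], [375.6, 64.5, 36.6])
15 [ 0.  -1.2 -1.4]
30 [-0.1 -0.5 -0.6]
45 [-0.1 -0.8 -1.1]
60 [-1.  -1.1 -1.5]
75 [-0.4 -0.9 -0.4]
90 [-0.5 -1.1 -1. ]
105 [ 0.2 -0.6 -0.2]
127 [-0.7 -0.3 -1.9]
129 [-1.1 -0.2 -1.1]
131 [-0.3  0.5 -0.5]
133 [-0.2 -0.6 -2.2]
135 [-0.3 -1.7 -2.1]
137 [-1.  -1.4 -0.6]
139 [-5.4 -1.5  2.8]
141 [-10.6  -1.6   7.3]
143 [-13.5  -2.2   9.1]
145 [-18.6  -0.7  13.5]
stop 145 [-18.6  -0.7  13.5]
(72.3, -0.1, 9.5, [-18.6, 0.2, 14.2], [512.2, 61.4, 35.7])
top drawer_handle [([528.0, 61.3, 49.2], 0.76)]
top stand [([490.7, -211.4, -2.2], 0.93)]
top steel_cup [([658.0, 310.8, 1.1], 0.88)]
top whetstone [([657.0, -277.2, -1.1], 0.79)]
top nut [([591.7, -104.4, -1.1], 0.61)]
side drawer_handle [([531.3, 63.5, 50.0], 0.72)]
side stand [([484.1, -208.7, -5.1], 0.61)]
side steel_cup [([526.4, 63.0, 46.7], 0.73)]
side whetstone [([646.7, -278.7, 2.0], 0.92)]
side nut [([596.8, -106.3, -1.5], 0.61)]
```

View pics/top9.png

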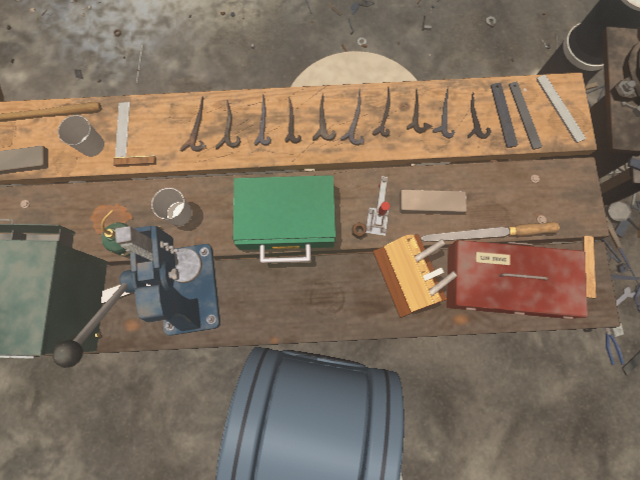

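```bash
python3 -c "
from plant import ctrl
print(ctrl.finish_job(), ctrl.read_state()['clock'])"
```

```text
the job is handed in; nothing more can be done
the job is handed in; nothing more can be done
```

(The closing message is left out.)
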